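Unlock the medicine box and hold the key turned

ROBOT

A 6-joint arm with a two-finger parallel gripper is mounted at the origin on a cart in front of the work surface, level with it; the furniture and walls round the work are solid. World frame = base frame: x ahead of the robot, y to its left, z up, the work surface at z = 0. Lengths are in mm, angles in degrees, forces in N, time in s.
With the tool pointing down it reaches from about 225 to 875 mm from the base axis. Payload 3.4 kg.
Tool frame: the origin (TCP) lies at the very end of the fingers, on their centre line; the grasp point (between the pads) lies 19 mm behind it; z points along the fingers, y is the direction in which the jaws open and shut (so a half turn about z gives the same grasp; the last joint's range is limited). The gripper opens to 85 mm and grips with 20 to 120 N. Pads are 22 mm wide; open, the fingers measure 114 mm over their backs; the gripper's body (76 mm by 85 mm) begins 54 mm behind the grasp point. The pads swing forward as they close: fully open they stand 13 mm farther back than shut.
Start: joints at [69.099, 15.808, 86.224, -0, 77.962, -6.933], TCP at [138.815, 558.026, 231.328] pointing down, gripper open.
Joint ranges: [-165.64, 165.64], [-43.16, 119.46], [12.63, 154.43], [-67.54, 247.53], [6.08, 155.33], [-154.97, 154.97]. Speed limits (degrees/s): [147.25, 147.25, 180, 180, 180, 180].

INTERFACE

Orientations are given as a 3x3 rotation matrix whose columns are the frame's x, y, z axes.
In Python, from station import robot gives the robot as it stands.
- The arm moves only by the tool play_rows, never from a script. Its argument "moves" is a list that holds one entry, the list of rows, each a list of 7 numbers: the turn, a rotation vector about the tool's x, y, z scaled (see below), then the shift along the tool's x, y, z scaled (see below), then the closure, from -1 (fully open) to 1 (shut), so that 0 is half open. In form: [[[ax, ay, az, x, y, z, grip], ...]]. A call has 1 to 10 rows; each row shifts and turns the commanded pose from where the row before left it, along the tool's axes as they then stand; what a row does not reach is not made up. The controller multiplies each number of a shift by 25 mm and each number of a turn by 8 degrees. A row lasts 1/10 s, in which the tool goes at most 50 mm and 8.59 degrees, less where a joint would pass 70% of its speed; a pose out of reach is approached as far as the arm can. A call with a number of a shift or a turn outside -1 to 1 is refused whole. A call with a gripper value outside its range is refused whole. The fingers move at their own pace and stop on an object; the grip force is fixed at half the most. Time passes only in rows, so rows that do not move let the fingers close. It gives the time, the measured TCP pose, the force and the opening at its end, in the units of the state.
- robot.get_obs(): the state, without advancing time (a new reading comes with each control period).
- robot.snapshot(name): name is "scene" or "side" or "wrist"; returns (picture, depth): 384x512x3 uint8, red, green, blue; 384x512 float32, mm along the optical axis (not along the pixel's ray), 0 where there is no reading.
- robot.calibration(name): a dict with "vertical_fov" (degrees; the focal length in pixels is half the picture's height over the tangent of half this angle, whatever the lens; pixels are square), "cx", "cy" (the principal point, pixels), "R" (3x3) and "t" (3): a world point X has camera coordinates R X + t. Camera axes: x right, y down, z forward; pixel columns grow to the right and rows downward; lengths in mm; the calibration is good to about 2 mm. A picture is of the moment at which its call begins: read the wrist's pose just before it. calibration takes no time and is no camera call; for the wrist camera it gives the pose at the moment of the call.
- robot.sign_off(): hands the job in, once; it reports no verdict.
The state is a dict: "t": time; "joints": joint angles; "qd": joint speeds; "tau": joint torques, N m; "tcp_pos": TCP position; "ee_rot": TCP orientation; "force": force on the tool from outside, world axes, zero at the start; "ft_torque": the same for the moment, N m; "opening": finger opening in mm.
Only numpy, scipy, OpenCV 4.12 (cv2) and the standard library are available. Lean on these libraries where they do the work, as an engineer would, in place of code of your own. Each camera call takes 0.05 s, during which the arm holds its last target. There are 200 camera calls.

TASK

Take the red-bowed barrel key off its wooden stand, slide its hollow barrel over the steel post of the lock on the blue medicine box, and work it past the sticky pins until it is fully home, rocking it a little left and right while pressing. Then turn it a quarter clockwise (seen from above) as far as it goes, which draws the bolt back, and finish still gripping the key and holding it turned against the lock's return spring: do not let go. Leave the tea glass, the salt shaker and the spice jar where they are.

Things in the scene. Friction and masses are not known exactly. Their poses are not given: they have to be found in the camera images.
- key_bow (a point): Centre of the key's flat red bow, the part to grip; the key stands upright, bow on top. Bow 34 mm wide (key's x), 10 mm thick (y; grip across this), 36 mm high; z up along the barrel. The steel barrel begins 18 mm below this point and its open lower end is 56 mm below. The key is the same after half a turn. About 60 g.
- key_tip (a point): Point on the key's axis at the open lower end of its barrel; same axes as key_bow. Barrel 38 mm long, outside diameter 18 mm, bore diameter 12 mm, bore 34 mm deep. At this end two flat wings stick out along +x and -x, in the plane of the bow, to 15 mm from the axis, 5 mm thick, 12 mm high.
- stand_top (a point): Centre of the top of the fixed wooden key stand (75 x 75 mm, top 12 mm above the worktop). A steel peg 9 mm thick stands here, 18 mm high, inside the key's bore: lift the key straight up off it.
- lock_mouth (a point): Centre of the lock's face on the fixed blue box, 86 mm above the worktop. z up; x is the slot's direction in the unturned lock. A steel post 9 mm thick (last 5 mm coned to 3 mm) stands here 10 mm proud; the key's barrel goes over it, into a 22 mm wide well with a slot 8 x 35 mm for the wings. Key home: its lower end 18 mm below this point. Steel collar round it, 62 mm wide.
- lock_pins (a joint): How far the pins are pressed, m: 0 at rest (met by the key 6 mm below the lock face), 0.012 home. Sprung up, 6 to 7 N. They catch on a ledge at about 0.005; rocking the key both ways, 0.25 to 0.4 rad from straight, while pressing with about 10 N frees them (on the anticlockwise side). Below about 0.011 the cylinder turns no more than 0.25 rad either way.
- lock_cylinder (a joint): Angle of the lock cylinder, rad: 0 at rest (slot along the box's x), grows clockwise seen from above, stop at 1.52 (the quarter turn). A spring of 0.06 N m/rad returns it. The key's wings have about 0.11 rad of play in the slot, so the key has to turn about that much more than the cylinder.
- lock_bolt: Steel bolt bar, 13 x 40 x 7 mm, origin at its centre, on top of the box beside the lock; drawn 18 mm out of its keeper on the lid as the cylinder turns.
- medicine_box: The fixed blue steel box, 120 (x) x 170 (y) mm, deck 60 mm high; origin at the centre of its underside; the lock lies 32 mm along its +y.
- barrel_key: The key; origin at the open lower end of the barrel, z up.
- glass_clear: Waisted tea glass, 58 mm wide, 90 mm high, origin at the centre of its underside; leave alone.
- shaker_salt: Glass salt shaker, 42 mm wide, 80 mm high, origin at the centre of its underside; leave alone.
- jar_green: Spice jar with black cap and green contents, 43 mm wide, 96 mm high, origin at the centre of its underside; leave alone.
Things that resemble listed ones, but are neither listed nor needed, are in the scene too. Leave any turquoise look-alike of the barrel_key alone.

How it is judged (in metres and radians):
On the way, in this order (a step that is already met when the one before it is completed fails the run):
1. the key is lifted clear of its stand in the fingers (z of key_tip in the frame of stand_top above 0.025 m and contact force between the fingers and barrel_key above 1 N), for 0.1 s.
2. the key's barrel is over the lock's post (horizontal distance between key_tip and lock_mouth below 0.004 m and z of key_tip in the frame of lock_mouth below 0.004 m and angle between key_tip's own z axis and vertical below 0.15 rad and value of joint lock_pins below 0.0105 m), for 0.05 s.
3. the key is fully home, the pins pressed down, before it is turned (horizontal distance between key_tip and lock_mouth below 0.004 m and z of key_tip in the frame of lock_mouth below -0.0155 m and value of joint lock_pins above 0.0105 m and angle between key_tip's own z axis and vertical below 0.15 rad and value of joint lock_cylinder below 0.5 rad), for 0.1 s.
At the end, for the whole second after the job is handed in: The key is fully home (its lower end at least 15.5 mm below the lock face, within 4 mm of the axis, within 0.15 rad of upright, pins pressed at least 10.5 mm), the cylinder is turned clockwise by more than 1.36 rad and still, and the fingers grip the key (more than 1 N) (horizontal distance between key_tip and lock_mouth below 0.004 m and z of key_tip in the frame of lock_mouth below -0.0155 m and value of joint lock_pins above 0.0105 m and angle between key_tip's own z axis and vertical below 0.15 rad and contact force between the fingers and barrel_key above 1 N and value of joint lock_cylinder above 1.36 rad and velocity of joint lock_cylinder between -0.1 and 0.1 rad/s); the arm keeps its last pose, push and grip.
It fails at once if the tea glass is moved more than 25 mm or tipped (distance of glass_clear from where it was at the start of the episode above 0.025 m or angle between glass_clear's own z axis and vertical above 0.35 rad).
It fails at once if the salt shaker is moved more than 25 mm or tipped (distance of shaker_salt from where it was at the start of the episode above 0.025 m or angle between shaker_salt's own z axis and vertical above 0.35 rad).
It fails at once if the spice jar is moved more than 25 mm or tipped (distance of jar_green from where it was at the start of the episode above 0.025 m or angle between jar_green's own z axis and vertical above 0.35 rad).
It also fails if it takes over 51 s, if anything falls off the work surface, if the arm or the gripper's body presses on something with over 40 N, if the wrist force passes 120 N, or if a joint passes its speed limit or range.

## Working session

There is one attempt and no reset: what is moved stays moved. The work goes in short steps, Python scripts to look and compute and a tool call to move; the robot and the scene stay as the last step left them, time stands still between calls to the robot, and variables do not carry over. Pictures are saved under pics/ and viewed, about 8 in all and at most 12, crops included, and the job is handed in when it is done.

Besides the shell and the picture viewer there is one more tool, called after ">>>" as name([rows], argument=value, ...), one row to a line, values as JSON. play_rows: Moves the arm, as the interface text tells. Its arguments: {"type":"object","properties":{"moves":{"type":"array","items":{"type":"array","items":{"type":"array","items":{"type":"number"}}}}},"required":["moves"]}

```bash
mkdir -p pics; ls; cat > h.py <<'E'
import numpy as np, cv2
from station import robot
def snap(n):
    c=robot.calibration(n); p,d=robot.snapshot(n); return p,d,c
def f(c): return 192/np.tan(np.radians(c["vertical_fov"])/2)
def ray(c,u,v):
    R=np.array(c["R"]);t=np.array(c["t"]); o=-R.T@t
    d=R.T@np.array([(u-c["cx"])/f(c),(v-c["cy"])/f(c),1]); return o,d
def onz(c,u,v,z):
    o,d=ray(c,u,v); return o+d*(z-o[2])/d[2]
def cloud(c,D):
    v,u=np.mgrid[:D.shape[0],:D.shape[1]]
    P=np.stack([(u-c["cx"])/f(c)*D,(v-c["cy"])/f(c)*D,D],-1)
    return (P-np.array(c["t"]))@np.array(c["R"])
def save(n,p): cv2.imwrite("pics/"+n+".png",p[...,::-1])
E
python3 - <<'E'
from h import *
import pickle
o=robot.get_obs(); print(o)
ims=[]
for n in("scene","side","wrist"):
    p,d,c=snap(n); pickle.dump((p,d,c),open(n+"0.pkl","wb")); ims.append(p); print(n,c,(d>0).mean())
save("a",np.vstack([np.hstack(ims[:2]),np.hstack([ims[2],ims[2]*0])])[:, :, :])
im=cv2.imread("pics/a.png"); cv2.imwrite("pics/a.png",cv2.resize(im,(800,600),interpolation=cv2.INTER_AREA))
E
```

```text
pics
{'t': 0.0, 'joints': array([ 6.90970583e+01,  1.58488392e+01,  8.62958924e+01,  3.37639570e-03,
        7.79632762e+01, -6.93173773e+00]), 'qd': array([ 0.04399547,  0.06111335,  0.02714424, -0.03171792,  0.07119804,
        0.00743753]), 'tau': array([ 8.47640531e-04, -4.16773546e+01, -2.45809579e+01, -5.57784142e-05,
        1.11370784e-02, -8.80442940e-06]), 'tcp_pos': array([138.60597577, 557.49051652, 230.4229399 ]), 'ee_rot': array([[-9.70414106e-01,  2.41445510e-01, -7.26414777e-04],
       [ 2.41446435e-01,  9.70412587e-01, -1.74046369e-03],
       [ 2.84694898e-04, -1.86436078e-03, -9.99998222e-01]]), 'force': array([-0.40629952, -0.68458218, -0.16034532]), 'ft_torque': array([0.02997496, 0.02803607, 0.00607344]), 'opening': 85.3857348291516}
scene {'vertical_fov': 43.84974253170215, 'cx': 260.45457615196443, 'cy': 188.444801696724, 'R': array([[ 0.26926041, -0.96296869,  0.01378924],
       [-0.68255271, -0.20091391, -0.70267731],
       [ 0.67942669,  0.1797913 , -0.71137505]]), 't': array([-249.96481909,  439.72610911, 1131.20002157])} 0.9254252115885416
side {'vertical_fov': 53.25951099022195, 'cx': 262.26816642758314, 'cy': 194.16206465578784, 'R': array([[-0.24306792, -0.96983576, -0.01834617],
       [-0.69198344,  0.18662245, -0.69737435],
       [ 0.67976239, -0.15681408, -0.71647221]]), 't': array([ 67.16767458, 495.23206196, 710.56397938])} 0.9903971354166666
wrist {'vertical_fov': 60.79353200029501, 'cx': 255.80650065622717, 'cy': 190.97651822892328, 'R': array([[ 0.24156688,  0.97038092, -0.00251196],
       [ 0.92691172, -0.22997797,  0.29655486],
       [ 0.28719349, -0.0739662 , -0.95501251]]), 't': array([-573.52612134,  -39.11655707,  380.20819222])} 0.9958902994791666
```

View pics/a.png

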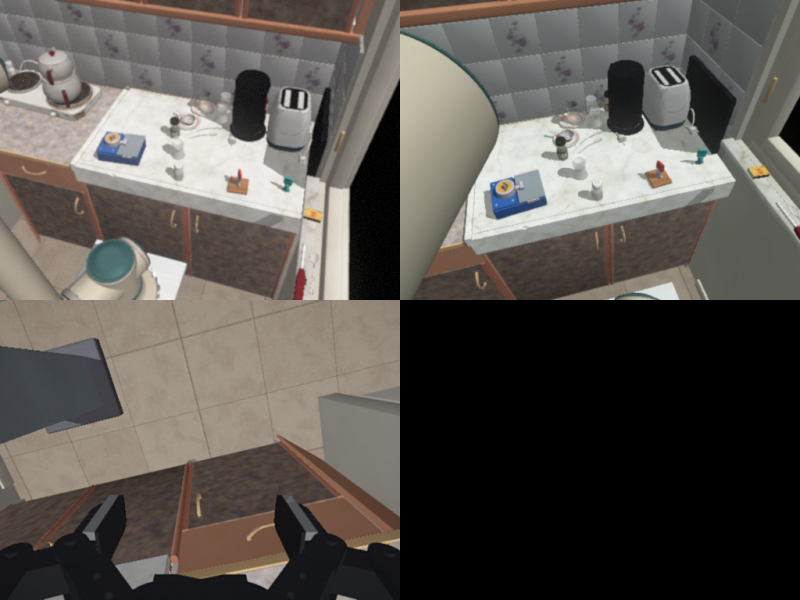

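The contact sheet (scale 1/1.28) shows the blue box at scene (154,189) and side (150,247). The red key on its stand is at scene (306,228) and side (330,218), with the turquoise look-alike to its right at scene (368,235). The glasses sit between box and stand. Next I'll measure these positions.

```bash
python3 - <<'E'
from h import *
import pickle
out=[]
for n,kb,bb in(("scene",(306,228),(154,189)),("side",(330,218),(150,247))):
    p,d,c=pickle.load(open(n+"0.pkl","rb")); P=cloud(c,d)
    h=cv2.cvtColor(p,cv2.COLOR_RGB2HSV)
    win=np.zeros(d.shape,bool); win[kb[1]-30:kb[1]+35,kb[0]-30:kb[0]+35]=1
    H,S,V=h[...,0],h[...,1],h[...,2]
    m=win&((H<6)|(H>172))&(S>150)&(V>60)&(d>0)
    Q=P[m]; vv,uu=np.nonzero(m)
    Q2=Q[Q[:,2]>35]
    print(n,"red",m.sum(),np.median(Q,0),Q.min(0),Q.max(0),"px",uu.mean(),vv.mean(),uu.min(),uu.max(),vv.min(),vv.max(),"onz",onz(c,uu.mean(),vv.mean(),68))
    xy=Q2[:,:2]-np.median(Q2[:,:2],0); w,e=np.linalg.eigh(np.cov(xy.T)); print("dir",np.degrees(np.arctan2(e[1,1],e[0,1])),np.sqrt(w))
    # stand: brown/orange
    m=win&(H>=6)&(H<18)&(S>110)&(d>0)&(np.abs(P[...,2]-10)<8); r=cv2.minAreaRect(P[m][:,:2].astype(np.float32)); print("stand",m.sum(),r,np.median(P[m][:,2]))
    win[:]=0; win[bb[1]-55:bb[1]+55,bb[0]-55:bb[0]+60]=1
    for lo,hi in((52,68),(80,92)):
        m=win&(P[...,2]>lo)&(P[...,2]<hi)&(d>0)
        r=cv2.minAreaRect(P[m][:,:2].astype(np.float32)); print(lo,m.sum(),r,np.median(P[m],0))
    out+= [cv2.resize(p[bb[1]-50:bb[1]+50,bb[0]-66:bb[0]+67],(400,300)),cv2.resize(p[kb[1]-50:kb[1]+50,kb[0]-66:kb[0]+67],(400,300))]
save("b",np.vstack([np.hstack(out[:2]),np.hstack(out[2:])]))
E
```

```text
scene red 7 [ 496.95712496 -257.47831027   84.1926329 ] [ 487.84102802 -259.43594938   80.86187838] [ 508.67746509 -252.2506437    86.53806898] px 306.7142857142857 221.0 306 307 218 224 onz [ 510.93632097 -255.12604449   68.        ]
dir -160.2830728505097 [0.93212433 7.8945547 ]
stand 275 ((498.7495422363281, -256.19366455078125), (66.9809341430664, 66.79558563232422), 4.281312942504883) 9.72990169748696
52 1145 ((539.6787109375, 235.7237548828125), (129.9690704345703, 170.00119018554688), 5.97700309753418) [524.85984823 214.08779491  57.4736234 ]
80 183 ((535.7321166992188, 271.07000732421875), (61.18162155151367, 59.04939651489258), 58.42098617553711) [534.07448595 270.03796171  83.07501412]
side red 15 [ 504.1652937  -256.34017219   85.19819709] [ 490.41147097 -261.30131893   82.14670689] [ 515.06583047 -250.08469505   88.11010963] px 333.26666666666665 209.0 330 337 206 212 onz [ 517.08763119 -263.24990805   68.        ]
dir -160.15745052386035 [1.27552853 8.89209839]
stand 322 ((502.4657897949219, -255.21934509277344), (73.65278625488281, 68.9075698852539), 6.293105602264404) 11.909446859116668
52 1908 ((563.3853759765625, 179.37657165527344), (159.05758666992188, 311.4709167480469), 22.132421493530273) [526.06795482 215.5573318   59.03339985]
80 349 ((537.882080078125, 269.80767822265625), (61.77747344970703, 59.635738372802734), 29.472219467163086) [535.95049312 267.978961    84.67158214]
```

View pics/b.png

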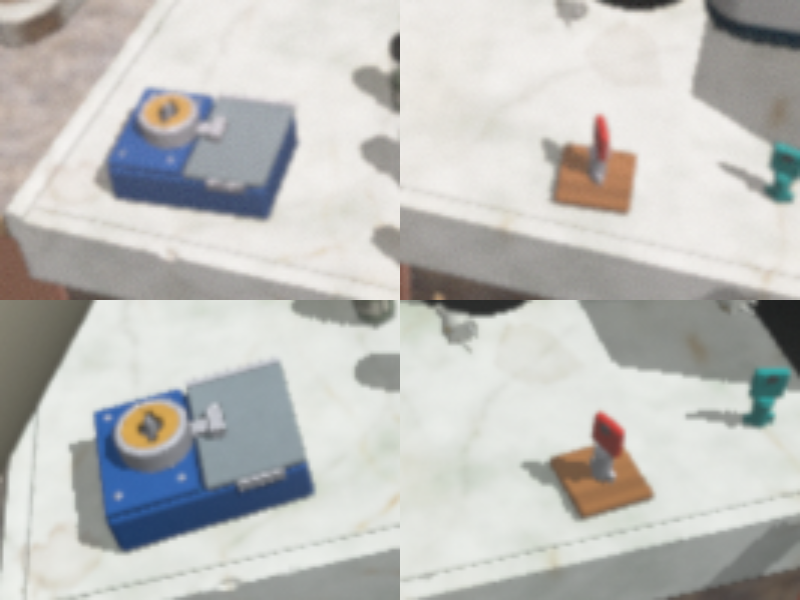

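>>> play_rows([
  [[0,0,0,-0.91,-0.37,0,-1],[0,0,0,-0.91,-0.37,0,-1],[0,0,0,-0.91,-0.37,0,-1],[0,0,0,-0.91,-0.37,0,-1],[0,0,0,-0.91,-0.37,0,-1],[0,0,0,-0.91,-0.37,0,-1],[0,0,0,-0.91,-0.37,0,-1],[0,0,0,-0.91,-0.37,0,-1],[0,0,0,-0.91,-0.37,0,-1],[0,0,0,-0.91,-0.37,0,-1]],
])

```text
t: 1.15
tcp_pos: [337.8, 412.5, 231.0]
ee_rot: [[-0.97, 0.241, -0.0], [0.241, 0.97, -0.0], [0.0, -0.0, -1.0]]
force: [0.5, -0.1, 0.0]
opening: 85.8
```

>>> play_rows([
  [[0,0,0,-0.91,-0.37,0,-1],[0,0,0,-0.91,-0.37,0,-1],[0,0,0,-0.91,-0.37,0,-1],[0,0,0,-0.91,-0.37,0,-1],[0,0,0,-0.91,-0.37,0,-1],[0,0,0,-0.91,-0.37,0,-1],[0,0,0,-0.91,-0.37,0,-1],[0,0,0,-0.91,-0.37,0,-1],[0,0,0,-0.91,-0.37,0,-1],[0,0,0,0,0,0,-1]],
])

```text
t: 2.15
tcp_pos: [518.2, 281.3, 230.7]
ee_rot: [[-0.97, 0.244, 0.001], [0.244, 0.97, -0.001], [-0.001, -0.001, -1.0]]
force: [-0.7, 0.7, 0.0]
opening: 85.2
```

```bash
python3 - <<'E'
from h import *
import pickle
o=robot.get_obs(); print(o["tcp_pos"],o["joints"],o["force"])
p,d,c=snap("wrist"); pickle.dump((p,d,c),open("wl.pkl","wb")); 
P=cloud(c,d)
m=(P[...,2]>81)&(P[...,2]<92)&(np.hypot(P[...,0]-536,P[...,1]-270)<50)
v,u=np.nonzero(m); print(m.sum(),np.median(P[m],0),cv2.minEnclosingCircle(P[m][:,:2].astype(np.float32)))
uc,vc=int(u.mean()),int(v.mean());print(uc,vc)
save("c",np.hstack([cv2.resize(p,(400,300)),cv2.resize(p[vc-45:vc+45,uc-60:uc+60],(400,300))]))
E
```

```text
[518.20936706 281.29438472 230.6846922 ] [ 2.17848839e+01  1.70845520e+01  8.44708315e+01 -8.24645153e-02
  7.84234461e+01 -5.40670585e+01] [-0.74807939  0.72959664  0.00982938]
2773 [537.02179334 272.49657133  85.84964105] ((539.300537109375, 271.8608093261719), 30.749643325805664)
252 197
```

View pics/c.png

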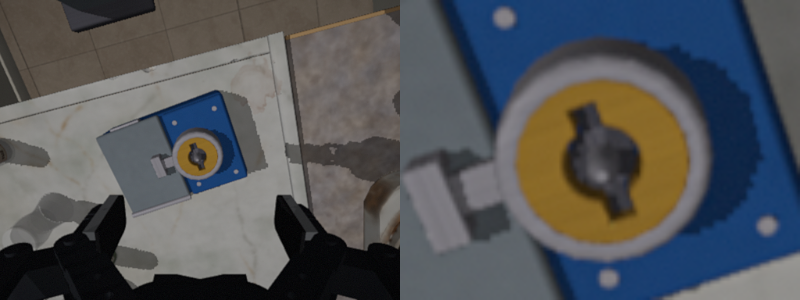

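The left panel is the full wrist view and the right panel a crop on the lock. The gold face has a dark slot from about wrist pixel (246.6,185.6) to (258.6,213.8), with the post at its centre and the bolt to the left. Now I'll fit the slot axis and the face centre, and plan the move to the key.

```bash
cat >> h.py <<'E'
def plan(target,yaw,n,grip):
    """rows from measured pose to world xyz and tool-y yaw (deg), tool down; turn first then shift per row"""
    o=robot.get_obs(); p=o["tcp_pos"]; R=o["ee_rot"]; y0=np.degrees(np.arctan2(R[1,1],R[0,1]))
    dy=(yaw-y0+180)%360-180; d=(np.array(target)-p)/n
    print("from",p.round(1),"yaw",y0.round(2),"dyaw",dy)
    for i in range(n):
        a=np.radians(y0+dy*i/n); ty=np.array([np.cos(a),np.sin(a),0]); tx=np.array([ty[1]*-1,ty[0],0])
        # tool z down: x = y cross z
        tx=np.cross(ty,[0,0,-1]); 
        print([0,0,round(-dy/n/8,3),round(d@tx/25,2),round(d@ty/25,2),round(-d[2]/25,2),grip])
E
python3 - <<'E'
from h import *
import pickle
p,d,c=pickle.load(open("wl.pkl","rb"))
h=cv2.cvtColor(p,cv2.COLOR_RGB2HSV)
V,U=np.mgrid[:384,:512]; near=np.hypot(U-252,V-198)<32
g=(near&(h[...,0]>10)&(h[...,0]<30)&(h[...,1]>120)).astype(np.uint8)
ct=max(cv2.findContours(g,cv2.RETR_EXTERNAL,cv2.CHAIN_APPROX_NONE)[0],key=cv2.contourArea)
W=np.array([onz(c,x,y,86)[:2] for x,y in ct[:,0]],np.float32); print("gold circle",cv2.fitEllipse(W),cv2.minEnclosingCircle(W))
f_=np.zeros_like(g); cv2.drawContours(f_,[ct],-1,1,-1)
f_=cv2.erode(f_,np.ones((3,3)))
s=(f_>0)&(g==0); v,u=np.nonzero(s)
W=np.array([onz(c,x,y,86)[:2] for x,y in zip(u,v)],np.float32); print(len(W),W.mean(0),cv2.minAreaRect(W))
w,e=np.linalg.eigh(np.cov(W.T)); print("slot dir",np.degrees(np.arctan2(e[1,1],e[0,1])),np.sqrt(w))
P=cloud(c,d); b=(h[...,0]>105)&(h[...,0]<125)&(h[...,1]>150)&(abs(P[...,2]-60)<6)|((abs(P[...,2]-62)<8)&(np.hypot(P[...,0]-537,P[...,1]-236)<115))
print("box",cv2.minAreaRect(P[b][:,:2].astype(np.float32)))
plan([500,-257,230],110,22,-1)
E
```

```text
gold circle ((540.0892944335938, 271.803466796875), (46.5078125, 46.87130355834961), 4.687460899353027) ((540.282958984375, 271.82781982421875), 23.84739875793457)
424 [538.5557  272.32327] ((538.9384155273438, 272.793212890625), (30.990331649780273, 18.89339828491211), 31.90479278564453)
slot dir -172.49157550580628 [4.36568816 7.56789706]
box ((542.504150390625, 237.92027282714844), (124.90435791015625, 168.2390594482422), 5.81397008895874)
from [516.5 282.3 230.7] yaw 75.91 dyaw 34.093392661055304
[0, 0, np.float64(-0.194), np.float64(-0.21), np.float64(-0.96), np.float64(0.0), -1]
[0, 0, np.float64(-0.194), np.float64(-0.18), np.float64(-0.96), np.float64(0.0), -1]
[0, 0, np.float64(-0.194), np.float64(-0.16), np.float64(-0.97), np.float64(0.0), -1]
[0, 0, np.float64(-0.194), np.float64(-0.13), np.float64(-0.97), np.float64(0.0), -1]
[0, 0, np.float64(-0.194), np.float64(-0.1), np.float64(-0.98), np.float64(0.0), -1]
[0, 0, np.float64(-0.194), np.float64(-0.08), np.float64(-0.98), np.float64(0.0), -1]
[0, 0, np.float64(-0.194), np.float64(-0.05), np.float64(-0.98), np.float64(0.0
[... 581 characters left out ...]
np.float64(0.0), -1]
[0, 0, np.float64(-0.194), np.float64(0.16), np.float64(-0.97), np.float64(0.0), -1]
[0, 0, np.float64(-0.194), np.float64(0.19), np.float64(-0.96), np.float64(0.0), -1]
[0, 0, np.float64(-0.194), np.float64(0.21), np.float64(-0.96), np.float64(0.0), -1]
[0, 0, np.float64(-0.194), np.float64(0.24), np.float64(-0.95), np.float64(0.0), -1]
[0, 0, np.float64(-0.194), np.float64(0.26), np.float64(-0.95), np.float64(0.0), -1]
[0, 0, np.float64(-0.194), np.float64(0.29), np.float64(-0.94), np.float64(0.0), -1]
[0, 0, np.float64(-0.194), np.float64(0.31), np.float64(-0.93), np.float64(0.0), -1]
[0, 0, np.float64(-0.194), np.float64(0.34), np.float64(-0.92), np.float64(0.0), -1]
```

>>> play_rows([
  [[0,0,-0.194,-0.21,-0.96,0,-1],[0,0,-0.194,-0.18,-0.96,0,-1],[0,0,-0.194,-0.16,-0.97,0,-1],[0,0,-0.194,-0.13,-0.97,0,-1],[0,0,-0.194,-0.1,-0.98,0,-1],[0,0,-0.194,-0.08,-0.98,0,-1],[0,0,-0.194,-0.05,-0.98,0,-1],[0,0,-0.194,-0.03,-0.98,0,-1],[0,0,-0.194,0,-0.98,0,-1],[0,0,-0.194,0.03,-0.98,0,-1]],
])

```text
t: 3.2
tcp_pos: [507.8, 38.1, 231.2]
ee_rot: [[-1.0, -0.029, -0.001], [-0.029, 1.0, 0.001], [0.001, 0.001, -1.0]]
force: [0.4, -0.4, 0.3]
opening: 85.0
```

>>> play_rows([
  [[0,0,-0.194,0.05,-0.98,0,-1],[0,0,-0.194,0.08,-0.98,0,-1],[0,0,-0.194,0.11,-0.98,0,-1],[0,0,-0.194,0.13,-0.97,0,-1],[0,0,-0.194,0.16,-0.97,0,-1],[0,0,-0.194,0.19,-0.96,0,-1],[0,0,-0.194,0.21,-0.96,0,-1],[0,0,-0.194,0.24,-0.95,0,-1],[0,0,-0.194,0.26,-0.95,0,-1],[0,0,-0.194,0.29,-0.94,0,-1]],
])

```text
t: 4.2
tcp_pos: [501.7, -207.0, 231.2]
ee_rot: [[-0.955, -0.296, -0.0], [-0.296, 0.955, 0.001], [-0.0, 0.001, -1.0]]
force: [0.4, -0.1, 0.3]
opening: 85.5
```

>>> play_rows([
  [[0,0,-0.194,0.31,-0.93,0,-1],[0,0,-0.194,0.34,-0.92,0,-1],[0,0,0,0,0,0,-1],[0,0,0,0,0,0,-1]],
])

```text
t: 4.6
tcp_pos: [500.5, -255.5, 231.0]
ee_rot: [[-0.939, -0.344, -0.001], [-0.344, 0.939, 0.002], [-0.0, 0.002, -1.0]]
force: [-0.1, 1.3, 0.4]
opening: 85.4
```

```bash
cat > k.py <<'E'
from h import *
import pickle,sys
name=sys.argv[1]; zt=86
o=robot.get_obs(); print(o["tcp_pos"],o["joints"],o["ee_rot"][:,1])
p,d,c=snap("wrist"); pickle.dump((p,d,c),open(name+".pkl","wb"))
P=cloud(c,d); h=cv2.cvtColor(p,cv2.COLOR_RGB2HSV); H,S,V=h[...,0],h[...,1],h[...,2]
m=((H<6)|(H>172))&(S>130)&(V>50)&(np.hypot(P[...,0]-500,P[...,1]+257)<60)&(d>0)
Q=P[m]; print("red",m.sum(),Q.min(0),Q.max(0),np.median(Q,0))
T=Q[Q[:,2]>np.percentile(Q[:,2],95)-4]
mt=m&(P[...,2]>np.percentile(Q[:,2],95)-4); v,u=np.nonzero(mt)
W=np.array([onz(c,x,y,zt)[:2] for x,y in zip(u,v)],np.float32); print("top",len(W),W.mean(0),cv2.minAreaRect(W))
w,e=np.linalg.eigh(np.cov(W.T)); print("dir",np.degrees(np.arctan2(e[1,1],e[0,1])),np.sqrt(w*12))
s=(H>=6)&(H<18)&(S>100)&(np.abs(P[...,2]-12)<5)&(np.hypot(P[...,0]-500,P[...,1]+257)<60)
print("stand",s.sum(),cv2.minAreaRect(P[s][:,:2].astype(np.float32)),np.median(P[s][:,2]))
v,u=np.nonzero(m); uc,vc=int(u.mean()),int(v.mean()); print(uc,vc)
save(name,np.hstack([cv2.resize(p,(400,300)),cv2.resize(p[max(vc-60,0):vc+60,uc-80:uc+80],(400,300))]))
E
python3 k.py wk1
```

```text
[ 500.47796644 -255.46580119  230.96238669] [-3.41804972e+01  1.47336015e+01  8.77983544e+01  6.91799442e-02
  7.75556990e+01 -1.44336340e+02] [-0.34432912  0.93884702  0.00193026]
red 367 [ 488.8690501  -265.15345809   54.89073104] [ 519.80863118 -246.3204047    88.34486844] [ 501.91036498 -256.55436897   84.98779592]
top 313 [ 504.02057 -255.89827] ((503.95843505859375, -255.99632263183594), (33.020626068115234, 8.236157417297363), 20.297279357910156)
dir -157.9293891805909 [ 8.48171637 31.42160629]
stand 3512 ((505.2384948730469, -255.23951721191406), (74.39221954345703, 73.68093872070312), 5.04453706741333) 11.849621106836636
254 177
```

View pics/wk1.png

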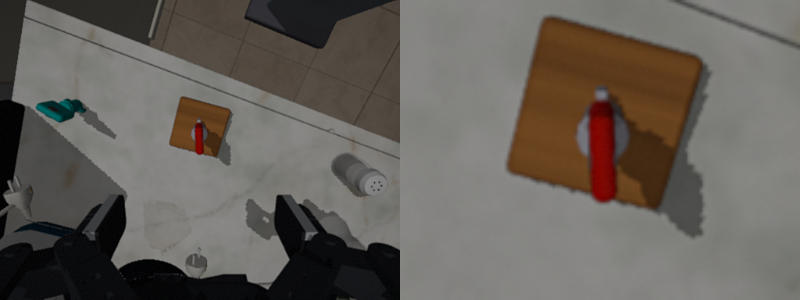

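The wrist view (full left, crop right) shows the red bow over the centre of the stand at about (254,177). The turquoise key lies clear at the left. Depth puts the key at about (504,-256) with its top at z 86. I'll descend partway and measure again.

```bash
python3 - <<'E'
from h import *
plan([503.5,-256,110],111,6,-1)
E
```

```text
from [ 500.5 -255.1  231.1] yaw 110.19 dyaw 0.8119023554713181
[0, 0, np.float64(-0.017), np.float64(-0.02), np.float64(-0.01), np.float64(0.81), -1]
[0, 0, np.float64(-0.017), np.float64(-0.02), np.float64(-0.01), np.float64(0.81), -1]
[0, 0, np.float64(-0.017), np.float64(-0.02), np.float64(-0.01), np.float64(0.81), -1]
[0, 0, np.float64(-0.017), np.float64(-0.02), np.float64(-0.01), np.float64(0.81), -1]
[0, 0, np.float64(-0.017), np.float64(-0.02), np.float64(-0.01), np.float64(0.81), -1]
[0, 0, np.float64(-0.017), np.float64(-0.02), np.float64(-0.01), np.float64(0.81), -1]
```

>>> play_rows([
  [[0,0,-0.017,-0.02,-0.01,0.81,-1],[0,0,-0.017,-0.02,-0.01,0.81,-1],[0,0,-0.017,-0.02,-0.01,0.81,-1],[0,0,-0.017,-0.02,-0.01,0.81,-1],[0,0,-0.017,-0.02,-0.01,0.81,-1],[0,0,-0.017,-0.02,-0.01,0.81,-1],[0,0,0,0,0,0,-1],[0,0,0,0,0,0,-1]],
])

```text
t: 5.45
tcp_pos: [504.2, -255.8, 110.1]
ee_rot: [[-0.933, -0.359, -0.0], [-0.359, 0.933, 0.001], [-0.0, 0.001, -1.0]]
force: [0.2, -0.7, 0.7]
opening: 85.3
```

```bash
python3 k.py wk2
```

```text
[ 504.20241132 -255.77446281  110.08965147] [-3.39632191e+01  2.03501254e+01  9.79144407e+01  2.49077738e-02
  6.17664944e+01 -1.45028067e+02] [-3.59232255e-01  9.33247955e-01  6.63716301e-04]
red 1040 [ 488.78186956 -265.07871199   55.21379853] [ 520.44446615 -246.12399728   87.7683925 ] [ 499.7950121  -257.25788785   84.99342852]
top 825 [ 503.3502  -256.00537] ((503.5128173828125, -255.94956970214844), (32.57783508300781, 8.837629318237305), 21.516569137573242)
dir -157.4454141956566 [ 8.61537056 31.73905483]
stand 7246 ((504.8062744140625, -255.1516876220703), (74.30656433105469, 74.25946807861328), 4.855133056640625) 11.90646974469163
256 223
```

>>> play_rows([
  [[0,0,-0.08,0,0,0.76,-1],[0,0,0,0,0,0.76,-1],[0,0,0,0,0,0.76,-1],[0,0,0,0,0,0,-1],[0,0,0,0,0,0,1],[0,0,0,0,0,0,1],[0,0,0,0,0,0,1],[0,0,0,0,0,0,1],[0,0,0,0,0,0,1],[0,0,0,0,0,0,1]],
])

```text
t: 6.5
tcp_pos: [504.2, -256.8, 53.2]
ee_rot: [[-0.93, -0.369, 0.0], [-0.369, 0.93, 0.0], [-0.0, -0.0, -1.0]]
force: [0.3, 0.7, 2.3]
opening: 9.1
```

>>> play_rows([
  [[0,0,0,0,0,0,1],[0,0,0,0,0,0,1],[0,0,0,0,0,0,1]],
])

```text
t: 6.8
tcp_pos: [504.2, -256.8, 53.1]
ee_rot: [[-0.93, -0.369, 0.0], [-0.369, 0.93, 0.0], [-0.0, -0.0, -1.0]]
force: [0.3, 1.8, 5.1]
opening: 9.2
```

>>> play_rows([
  [[0,0,0,0,0,-0.4,1],[0,0,0,0,0,-0.6,1],[0,0,0,0,0,-0.8,1],[0,0,0,0,0,-0.8,1],[0,0,0,0,0,-0.8,1],[0,0,0,0,0,-0.8,1],[0,0,0,0,0,-0.8,1],[0,0,0,0,0,-0.8,1],[0,0,0,0,0,0,1],[0,0,0,0,0,0,1]],
])

```text
t: 7.8
tcp_pos: [503.9, -256.9, 197.6]
ee_rot: [[-0.93, -0.369, 0.0], [-0.369, 0.93, -0.0], [-0.0, -0.0, -1.0]]
force: [-0.7, 0.7, -0.8]
opening: 9.4
```

```bash
python3 - <<'E'
from h import *
import pickle
o=robot.get_obs(); print(o["tcp_pos"],o["opening"],o["force"],o["ee_rot"].round(3).tolist())
p,d,c=snap("wrist"); s,ds,cs=snap("side"); pickle.dump((p,d,c),open("wg.pkl","wb")); pickle.dump((s,ds,cs),open("sg.pkl","wb"))
T=np.array(cs["R"])@np.array([504,-257,140])+np.array(cs["t"]); u=int(cs["cx"]+f(cs)*T[0]/T[2]);v=int(cs["cy"]+f(cs)*T[1]/T[2])
print(u,v)
save("wg",np.hstack([cv2.resize(p[180:384,120:392],(400,300)),cv2.resize(s[max(v-45,0):v+45,u-60:u+60],(400,300))]))
plan([539,266,190],97,24,1)
E
```

```text
[ 503.88763019 -256.88353218  197.59838937] 9.389098125778279 [-0.67811569  0.72940026 -0.7741976 ] [[-0.93, -0.369, 0.0], [-0.369, 0.93, -0.0], [-0.0, -0.0, -1.0]]
336 194
from [ 503.3 -256.4  196.4] yaw 111.63 dyaw -14.631006336117792
[0, 0, np.float64(0.076), np.float64(-0.38), np.float64(0.79), np.float64(0.01), 1]
[0, 0, np.float64(0.076), np.float64(-0.37), np.float64(0.79), np.float64(0.01), 1]
[0, 0, np.float64(0.076), np.float64(-0.36), np.float64(0.8), np.float64(0.01), 1]
[0, 0, np.float64(0.076), np.float64(-0.35), np.float64(0.8), np.float64(0.01), 1]
[0, 0, np.float64(0.076), np.float64(-0.34), np.float64(0.8), np.float64(0.01), 1]
[0, 0, np.float64(0.076), np.float64(-0.33), np.float64(0.81), np.float64(0.01), 1]
[0, 0, np.float64(0.076), np.float64(-0.33), np.float64(0.81), np.float64(0.01), 1]
[0, 0, np.float64(0.076), np.float64(-0.32), np.float64(0.81), np.float64(0.01), 1]
[0, 0, np.float64(0.076), np.float64(-0.31), np.float64(0.82), np.float64(0.01), 1]
[0, 0, np.float64(0.076), np.float64(-0.3), np.float64(0.82), np.float64(0.01), 1]
[0, 0, np.float64(0.076), n
[... 447 characters left out ...]
4(0.84), np.float64(0.01), 1]
[0, 0, np.float64(0.076), np.float64(-0.24), np.float64(0.84), np.float64(0.01), 1]
[0, 0, np.float64(0.076), np.float64(-0.23), np.float64(0.84), np.float64(0.01), 1]
[0, 0, np.float64(0.076), np.float64(-0.22), np.float64(0.84), np.float64(0.01), 1]
[0, 0, np.float64(0.076), np.float64(-0.21), np.float64(0.85), np.float64(0.01), 1]
[0, 0, np.float64(0.076), np.float64(-0.2), np.float64(0.85), np.float64(0.01), 1]
[0, 0, np.float64(0.076), np.float64(-0.19), np.float64(0.85), np.float64(0.01), 1]
[0, 0, np.float64(0.076), np.float64(-0.18), np.float64(0.85), np.float64(0.01), 1]
[0, 0, np.float64(0.076), np.float64(-0.17), np.float64(0.86), np.float64(0.01), 1]
```

View pics/wg.png

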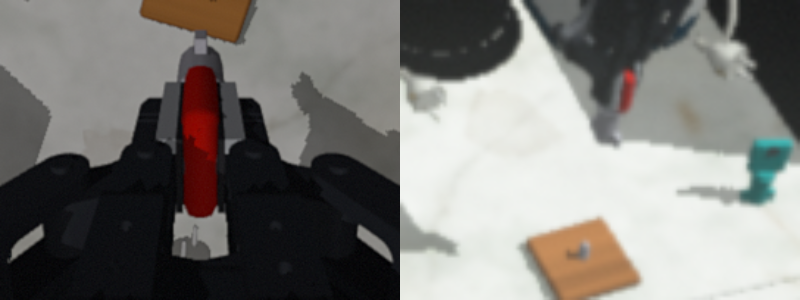

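The key is gripped upright: red bow between the pads, barrel below, bare peg left on the stand. The turquoise key was not touched. Next I carry it to above the lock.

>>> play_rows([
  [[0,0,0.076,-0.38,0.79,0.01,1],[0,0,0.076,-0.37,0.79,0.01,1],[0,0,0.076,-0.36,0.8,0.01,1],[0,0,0.076,-0.35,0.8,0.01,1],[0,0,0.076,-0.34,0.8,0.01,1],[0,0,0.076,-0.33,0.81,0.01,1],[0,0,0.076,-0.33,0.81,0.01,1],[0,0,0.076,-0.32,0.81,0.01,1],[0,0,0.076,-0.31,0.82,0.01,1],[0,0,0.076,-0.3,0.82,0.01,1]],
])

```text
t: 8.9
tcp_pos: [518.2, -37.9, 193.8]
ee_rot: [[-0.964, -0.268, -0.003], [-0.268, 0.964, 0.001], [0.002, 0.001, -1.0]]
force: [-0.3, -0.6, -0.6]
opening: 9.4
```

>>> play_rows([
  [[0,0,0.076,-0.29,0.82,0.01,1],[0,0,0.076,-0.28,0.83,0.01,1],[0,0,0.076,-0.27,0.83,0.01,1],[0,0,0.076,-0.26,0.83,0.01,1],[0,0,0.076,-0.26,0.83,0.01,1],[0,0,0.076,-0.25,0.84,0.01,1],[0,0,0.076,-0.24,0.84,0.01,1],[0,0,0.076,-0.23,0.84,0.01,1],[0,0,0.076,-0.22,0.84,0.01,1],[0,0,0.076,-0.21,0.85,0.01,1]],
])

```text
t: 9.9
tcp_pos: [533.1, 179.3, 191.2]
ee_rot: [[-0.986, -0.164, -0.003], [-0.164, 0.986, -0.001], [0.003, -0.0, -1.0]]
force: [-0.4, 0.0, -0.8]
opening: 8.9
```

>>> play_rows([
  [[0,0,0.076,-0.2,0.85,0.01,1],[0,0,0.076,-0.19,0.85,0.01,1],[0,0,0.076,-0.18,0.85,0.01,1],[0,0,0.076,-0.17,0.86,0.01,1],[0,0,0,0,0.24,0,1],[0,0,0,0,0,0,1],[0,0,0,0,0,0,1]],
])

```text
t: 10.6
tcp_pos: [538.4, 270.7, 191.1]
ee_rot: [[-0.992, -0.123, -0.001], [-0.123, 0.992, -0.001], [0.002, -0.001, -1.0]]
force: [0.0, 0.5, -1.3]
opening: 9.4
```

```bash
cat > l.py <<'E'
from h import *
import pickle,sys
o=robot.get_obs(); R=o["ee_rot"]; print(o["tcp_pos"],o["joints"].round(1),"yaw",np.degrees(np.arctan2(R[1,1],R[0,1])),o["opening"])
p,d,c=snap("wrist"); pickle.dump((p,d,c),open(sys.argv[1]+".pkl","wb")); P=cloud(c,d)
h=cv2.cvtColor(p,cv2.COLOR_RGB2HSV)
near=(np.hypot(P[...,0]-539,P[...,1]-272)<40)&(d>0)
g=(near&(h[...,0]>10)&(h[...,0]<30)&(h[...,1]>120)&(abs(P[...,2]-86)<6))
W=P[g][:,:2]; hull=cv2.convexHull(np.array([onz(c,x,y,86)[:2] for y,x in np.argwhere(g)],np.float32))[:,0]
print("gold",g.sum(),cv2.minEnclosingCircle(hull))
col=near&(abs(P[...,2]-86)<5); print("collar",cv2.minEnclosingCircle(P[col][:,:2].astype(np.float32)))
m=((h[...,0]<6)|(h[...,0]>172))&(h[...,1]>130)&(np.hypot(P[...,0]-o["tcp_pos"][0],P[...,1]-o["tcp_pos"][1])<40)&(d>0)
print("red",P[m].min(0),P[m].max(0))
v,u=np.nonzero(g); uc,vc=int(u.mean()),int(v.mean()); print(uc,vc)
save(sys.argv[1],cv2.resize(p[max(vc-75,0):vc+135,uc-140:uc+140],(800,600)))
E
python3 l.py wl2
```

```text
[538.39043657 270.69639569 191.10500371] [ 20.1  19.6  86.4  -0.   74.1 -76.9] yaw 97.04686880036813 9.442172141122724
gold 1822 ((540.140380859375, 271.79241943359375), 23.922609329223633)
collar ((539.7706909179688, 271.35992431640625), 30.843616485595703)
red [522.36444863 263.49409761 191.76605337] [555.61738461 290.70693988 234.34017199]
258 188
```

View pics/wl2.png

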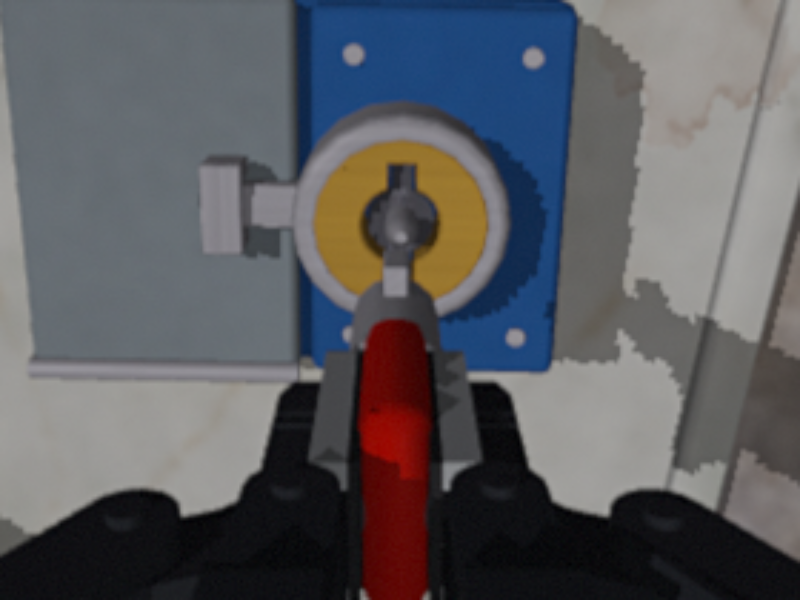

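The view shows the key tip and wing over the lock. The wing at about (396,275) is in line with the slot (402,170 to 400,240), needing about +1 mm sideways and 1.5 mm forward. I'll apply that and start down.

>>> play_rows([
  [[0,0,0,-0.06,0.05,0.75,1],[0,0,0,0,0,0.75,1],[0,0,0,0,0,0.5,1],[0,0,0,0,0,0,1],[0,0,0,0,0,0,1]],
])

```text
t: 11.15
tcp_pos: [540.4, 272.6, 142.0]
ee_rot: [[-0.993, -0.122, 0.0], [-0.122, 0.993, 0.0], [-0.0, 0.0, -1.0]]
force: [1.1, 0.0, -0.0]
opening: 9.3
```

```bash
python3 l.py wl3
```

```text
[540.44931808 272.64233407 142.04010522] [ 20.2  21.8  90.3  -0.   67.8 -76.8] yaw 97.00231979879015 9.30975769588329
gold 2383 ((540.0740356445312, 271.801513671875), 23.972686767578125)
collar ((539.6689453125, 271.53619384765625), 30.8565673828125)
red [524.43759841 265.51727777 142.83668428] [557.79522972 278.40663133 178.61627833]
255 203
```

View pics/wl3.png

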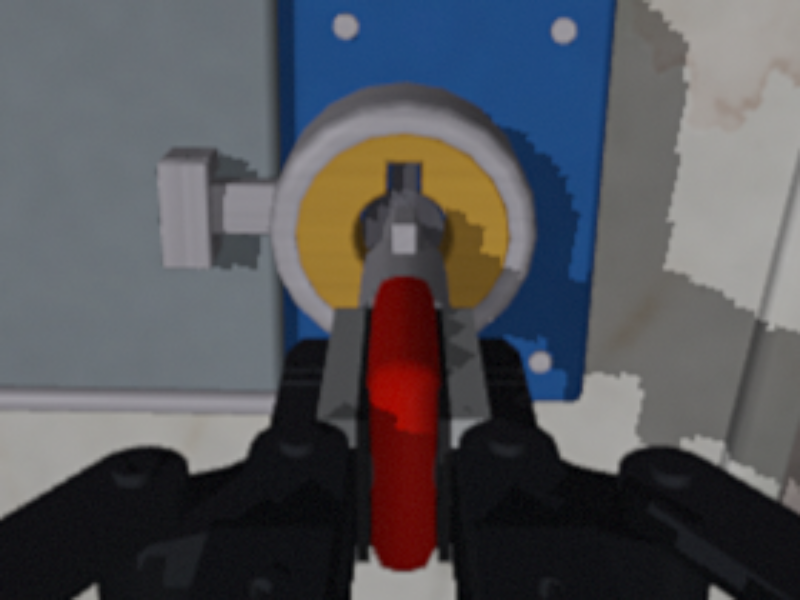

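Laterally the wing (403,238) sits centred on the slot (403,175), and the well is centred beneath it. Now a slow descent over the post, watching the force.

>>> play_rows([
  [[0,0,0,0.02,-0.01,0.2,1],[0,0,0,0,0,0.2,1],[0,0,0,0,0,0.2,1],[0,0,0,0,0,0.1,1],[0,0,0,0,0,0.1,1],[0,0,0,0,0,0,1]],
])

```text
t: 11.8
tcp_pos: [539.7, 272.8, 121.5]
ee_rot: [[-0.992, -0.123, -0.0], [-0.123, 0.992, -0.0], [0.0, 0.0, -1.0]]
force: [-0.2, 0.3, -1.1]
opening: 9.1
```

>>> play_rows([
  [[0,0,0,0,0,0.08,1],[0,0,0,0,0,0.08,1],[0,0,0,0,0,0.08,1],[0,0,0,0,0,0,1]],
])

```text
t: 12.2
tcp_pos: [539.9, 272.9, 116.3]
ee_rot: [[-0.992, -0.123, 0.001], [-0.123, 0.992, 0.0], [-0.001, 0.0, -1.0]]
force: [-0.5, -0.1, 3.1]
opening: 9.2
```

>>> play_rows([
  [[0,0,0,0,0,0.06,1],[0,0,0,0,0,0.06,1],[0,0,0,0,0,0,1],[0,0,0,0,0,0,1]],
])

```text
t: 12.6
tcp_pos: [540.0, 272.9, 115.4]
ee_rot: [[-0.992, -0.123, 0.002], [-0.123, 0.992, 0.001], [-0.002, 0.001, -1.0]]
force: [-3.2, -0.7, 13.8]
opening: 8.9
```

>>> play_rows([
  [[0,0,0.8,0,0,0,1],[0,0,0.8,0,0,0,1],[0,0,0.7,0,0,0,1],[0,0,0,0,0,0,1],[0,0,-0.8,0,0,0,1],[0,0,-0.8,0,0,0,1],[0,0,-0.7,0,0,0,1],[0,0,-0.8,0,0,0,1],[0,0,-0.8,0,0,0,1],[0,0,-0.6,0,0,0,1]],
])

```text
t: 13.6
tcp_pos: [540.1, 272.4, 114.5]
ee_rot: [[-0.907, -0.421, 0.002], [-0.421, 0.907, -0.0], [-0.002, -0.001, -1.0]]
force: [-2.0, -2.4, 5.9]
opening: 9.1
```

>>> play_rows([
  [[0,0,0,0,0,0,1],[0,0,0,0,0,0,1]],
])

```text
t: 13.8
tcp_pos: [540.1, 272.3, 113.9]
ee_rot: [[-0.909, -0.417, 0.001], [-0.417, 0.909, -0.0], [-0.001, -0.001, -1.0]]
force: [-0.8, -1.3, 7.2]
opening: 9.1
```

The z dropped and the force fell to the spring level (7 N), so the pins seem freed. I'll press on down.

>>> play_rows([
  [[0,0,0,0,0,0.08,1],[0,0,0,0,0,0.08,1],[0,0,0,0,0,0.08,1],[0,0,0,0,0,0,1],[0,0,0,0,0,0,1]],
])

```text
t: 14.3
tcp_pos: [540.2, 272.4, 109.0]
ee_rot: [[-0.909, -0.417, 0.002], [-0.417, 0.909, -0.0], [-0.002, -0.001, -1.0]]
force: [-3.7, -2.1, 12.8]
opening: 9.2
```

>>> play_rows([
  [[0,0,0.8,0,0,0.04,1],[0,0,0.8,0,0,0,1],[0,0,0.7,0,0,0,1],[0,0,0,0,0,0,1],[0,0,0,0,0,0,1],[0,0,0,0,0,0,1]],
])

```text
t: 14.9
tcp_pos: [540.1, 272.3, 108.9]
ee_rot: [[-0.994, -0.109, 0.002], [-0.109, 0.994, -0.0], [-0.002, -0.001, -1.0]]
force: [-5.1, -2.9, 17.9]
opening: 9.0
```

Fully home: there is a stiff bottom at z 108.9 with 18 N. Now the clockwise quarter turn.

>>> play_rows([
  [[0,0,0.7,0,0,0,1],[0,0,0.7,0,0,0,1],[0,0,0.7,0,0,0,1],[0,0,0.7,0,0,0,1],[0,0,0.7,0,0,0,1],[0,0,0.7,0,0,0,1],[0,0,0.7,0,0,0,1],[0,0,0.7,0,0,0,1],[0,0,0.7,0,0,0,1],[0,0,0,0,0,0,1]],
])

```text
t: 15.9
tcp_pos: [540.4, 273.0, 108.9]
ee_rot: [[-0.717, 0.697, 0.003], [0.697, 0.717, 0.001], [-0.001, 0.003, -1.0]]
force: [-3.5, -1.0, 17.0]
opening: 9.1
```

```bash
python3 - <<'E'
from h import *
o=robot.get_obs(); R=o["ee_rot"]; print(o["tcp_pos"],o["joints"].round(1),"yaw",np.degrees(np.arctan2(R[1,1],R[0,1])),o["ft_torque"],o["force"])
E
```

```text
[540.37757022 273.01682457 108.89614337] [ 20.2  23.4  93.   -0.   63.4 -25.6] yaw 45.79386551709428 [-0.22349773  0.7725045   0.21111891] [-3.54481037 -1.03918133 17.00348182]
```

>>> play_rows([
  [[0,0,0.7,0,0,0,1],[0,0,0.7,0,0,0,1],[0,0,0.7,0,0,0,1],[0,0,0.7,0,0,0,1],[0,0,0.7,0,0,0,1],[0,0,0.7,0,0,0,1],[0,0,0.7,0,0,0,1],[0,0,0.6,0,0,0,1],[0,0,0,0,0,0,1],[0,0,0,0,0,0,1]],
])

```text
t: 16.9
tcp_pos: [540.1, 272.9, 109.7]
ee_rot: [[-0.033, 0.999, 0.003], [0.999, 0.033, 0.001], [0.0, 0.003, -1.0]]
force: [-5.8, -2.0, 21.0]
opening: 9.3
```

```bash
python3 - <<'E'
from h import *
o=robot.get_obs(); R=o["ee_rot"]; print(o["tcp_pos"],o["joints"].round(1),"yaw",np.degrees(np.arctan2(R[1,1],R[0,1])),o["ft_torque"],o["force"],o["opening"])
p,d,c=snap("wrist"); s,ds,cs=snap("side")
P=cloud(cs,ds); 
T=np.array(cs["R"])@np.array([540,250,100])+np.array(cs["t"]); u=int(cs["cx"]+f(cs)*T[0]/T[2]);v=int(cs["cy"]+f(cs)*T[1]/T[2])
s2,_,c2=snap("scene"); T=np.array(c2["R"])@np.array([540,250,100])+np.array(c2["t"]); u2=int(c2["cx"]+f(c2)*T[0]/T[2]);v2=int(c2["cy"]+f(c2)*T[1]/T[2])
save("end",np.hstack([cv2.resize(p,(400,300)),cv2.resize(s2[v2-45:v2+45,u2-60:u2+60],(400,300))]))
E
```

```text
[540.12482664 272.85477551 109.73010233] [20.2 23.3 93.  -0.  63.5 18.4] yaw 1.8809762395723122 [-0.65332085  1.07110576  0.13671656] [-5.83060777 -2.04988648 20.96263896] 9.253449736655256
```

View pics/end.png

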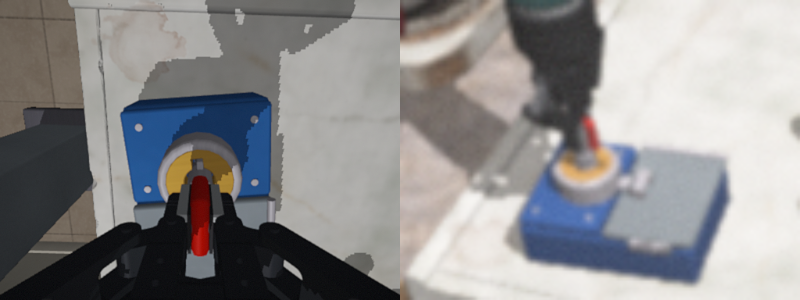

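The wrist view (left) shows the key gripped and seated with the bow turned across the box. The scene crop (right) shows the key in the lock, but bolt travel is hard to judge. I'll compare the same crop before and after.

```bash
python3 - <<'E'
from h import *
import pickle
o=robot.get_obs(); print(o["tcp_pos"],o["force"],o["ft_torque"])
out=[]
for n in("scene","side"):
    p0,d0,c=pickle.load(open(n+"0.pkl","rb")); p1,_,_=snap(n)
    T=np.array(c["R"])@np.array([540,240,80])+np.array(c["t"]); u=int(c["cx"]+f(c)*T[0]/T[2]);v=int(c["cy"]+f(c)*T[1]/T[2])
    out.append(np.hstack([cv2.resize(p[v-30:v+30,u-40:u+40],(400,300),interpolation=cv2.INTER_CUBIC) for p in(p0,p1)]))
save("cmp",np.vstack(out))
E
```

```text
[540.10878144 272.84914096 109.69230438] [-5.05457892 -1.88806956 20.62320521] [-0.61077622  1.04949023  0.10093612]
```

View pics/cmp.png

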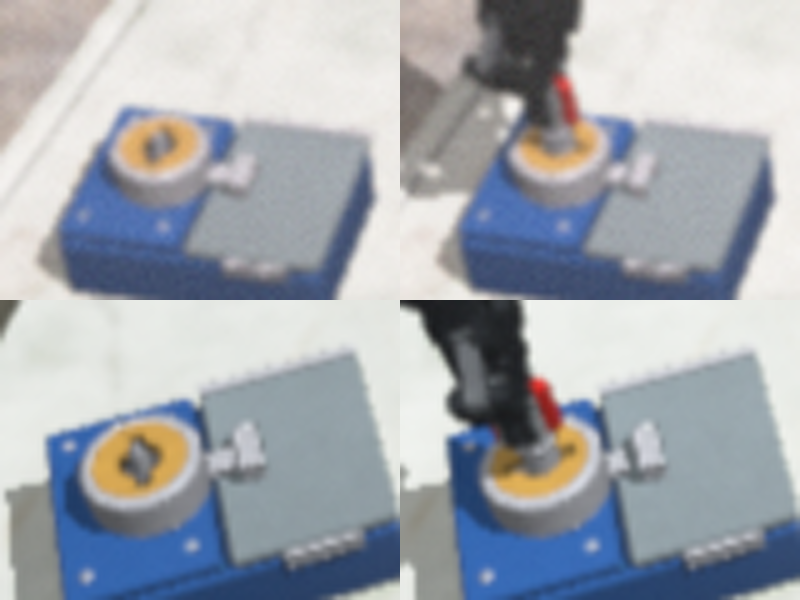

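The slot now lies across the box, at a right angle to where it was in the left images. So the cylinder has turned with the key. z rose by about 0.8 mm with a higher force, so I'll relieve the sideways load a little and check the seating depth.

>>> play_rows([
  [[0,0,0,-0.02,-0.02,0,1],[0,0,0,-0.02,-0.01,0,1],[0,0,0,0,0,0.02,1],[0,0,0,0,0,0,1],[0,0,0,0,0,0,1]],
])

```text
t: 17.65
tcp_pos: [540.0, 272.7, 109.7]
ee_rot: [[-0.033, 0.999, 0.004], [0.999, 0.033, 0.002], [0.002, 0.005, -1.0]]
force: [-5.3, -0.8, 22.1]
opening: 9.1
```

```bash
python3 - <<'E'
from h import *
import pickle
o=robot.get_obs(); print(o["tcp_pos"],o["force"],o["ft_torque"],o["qd"].round(2))
for n in("wl2","wl3",None):
    p,d,c=pickle.load(open(n+".pkl","rb")) if n else snap("wrist")
    P=cloud(c,d); h=cv2.cvtColor(p,cv2.COLOR_RGB2HSV)
    m=((h[...,0]<6)|(h[...,0]>172))&(h[...,1]>130)&(np.hypot(P[...,0]-540,P[...,1]-272)<30)&(d>0)
    Q=P[m]; T=Q[Q[:,2]>np.percentile(Q[:,2],97)-5]
    g=(h[...,0]>10)&(h[...,0]<30)&(h[...,1]>120)&(np.hypot(P[...,0]-540,P[...,1]-272)<26)&(abs(P[...,2]-86)<6)
    print(n,"top z pct",np.percentile(Q[:,2],[50,80,90,95,99]).round(1),"centre",(T.min(0)+T.max(0))/2,"gold z",np.median(P[g][:,2]))
E
```

```text
[540.03608202 272.66088694 109.72628778] [-5.26152721 -0.77730835 22.05113017] [-0.23002883  0.92260448  0.13830502] [-0.05  0.02  0.04  0.03 -0.1  -0.01]
wl2 top z pct [222.8 223.8 224.2 224.5 225. ] centre [539.14915442 277.24804248 226.99825891] gold z 85.96792652782185
wl3 top z pct [173.7 174.8 175.2 175.4 175.9] centre [541.17846838 272.06152998 174.63908546] gold z 86.01483947666473
None top z pct [141.6 142.6 142.9 143.2 143.8] centre [540.06524108 271.36361061 143.24154863] gold z 86.11817027877626
```

```bash
python3 - <<'E'
from h import *
import pickle
for n in("wk1","wk2"):
    p,d,c=pickle.load(open(n+".pkl","rb"))
    P=cloud(c,d); h=cv2.cvtColor(p,cv2.COLOR_RGB2HSV)
    m=((h[...,0]<6)|(h[...,0]>172))&(h[...,1]>130)&(np.hypot(P[...,0]-504,P[...,1]+256)<30)&(d>0)
    Q=P[m]; w=(np.abs(P[...,2]-12)<4)&(np.hypot(P[...,0]-504,P[...,1]+256)<35)&(h[...,1]>100)
    print(n,np.percentile(Q[:,2],[50,80,90,95,99]).round(1),np.median(P[w][:,2]))
E
```

```text
wk1 [ 85.   86.   86.6  87.  309. ] 11.946781908626823
wk2 [85.  85.9 86.3 86.5 86.9] 12.004750322214642
```

Bow height, compared with the reading on the stand, puts the tip at about -17.4 mm, so the key is home. I'll nudge a little further clockwise to confirm the stop.

>>> play_rows([
  [[0,0,0.2,0,0,0,1],[0,0,0.1,0,0,0,1],[0,0,0,0,0,0,1],[0,0,0,0,0,0,1],[0,0,0,0,0,0,1]],
])

```text
t: 18.2
tcp_pos: [540.2, 272.7, 109.7]
ee_rot: [[0.007, 1.0, 0.005], [1.0, -0.007, 0.002], [0.002, 0.005, -1.0]]
force: [-4.5, -0.0, 21.2]
opening: 8.8
```

```bash
python3 - <<'E'
from h import *
o=robot.get_obs(); R=o["ee_rot"]; print(o["tcp_pos"],"yaw",np.degrees(np.arctan2(R[1,1],R[0,1])),o["force"],o["ft_torque"],o["opening"],o["joints"].round(1))
E
```

```text
[540.19124138 272.70981887 109.74225922] yaw -0.4168899212022854 [-4.47301756e+00 -7.91743879e-03  2.11934578e+01] [-0.24703826  0.96393022  0.69544802] 8.754164314245966 [20.2 23.3 93.1  0.  63.3 20.6]
```

The torque jumped from 0.14 to 0.70 N m, so the key is firmly against the stop. Handing in while gripping and pressing.

```bash
python3 -c "
from station import robot
print(robot.sign_off()); o=robot.get_obs(); print(o['t'],o['tcp_pos'],o['force'],o['opening'])"
```

```text
the job is handed in; nothing more can be done
None
the job is handed in; nothing more can be done
```

The key is in the lock, fully home and turned clockwise to the stop. I handed in at about 18 s of the 51 s with the fingers still gripping and pressing; the hand-in reports no verdict.

I lifted it off its stand, lowered it over the post and pressed it onto the ledge. Rocking it about 18° each way freed the pins on the anticlockwise side. I then pressed it to a stiff bottom before turning it about 97°.

**Last checks**
- **Seating:** the bow height in the wrist camera, compared with its height on the stand, puts the tip about 17.4 mm below the lock face. The bow centre is within about 0.5 mm of the lock axis, and the tool is upright to about 0.3°.
- **Turn:** the last clockwise nudge raised the resisting torque from 0.14 to 0.70 N m, so it was against the stop. The slot also appears turned a quarter in the pictures.
- **Grip:** finger opening is about 9 mm, with about 21 N pressing down.

**Not fully settled**
- During the turn the tool rose about 0.8 mm and the downward push went from 17 to 21 N. Easing it sideways changed little, but the depth stayed within the limit.
- I could not clearly see the bolt's travel in the pictures.
- I did not re-measure the tea glass, salt shaker and spice jar. The arm passed well above them, and I saw no sign of contact.

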